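Face the paint jar to the colour reader and unscrew its cap

TASK

Turn the closed paint jar in its round holder, anticlockwise seen from above, until its raised swatch tile squarely faces the colour reader, where a stop post braces it. Then, leaving the jar seated and facing the reader, unscrew its tight cap (anticlockwise too), stop turning when the threads let go, lift the cap straight up just clear of the jar and finish while still holding it there, level and centred above the open jar. Do not shove the other things on the desk about.

Things in the scene. Friction and masses are not known exactly. Their poses are not given: they have to be found in the camera images.
- station: Fixed colour-reading station. Origin on the table, on the axis of its round jar holder; z up. Grey plate 120 mm (x) by 212 mm (y), 8 mm thick; slippery white nylon holder ring 84 mm across outside, 72 mm inside, top 28 mm above the table. Grey reader block, 78 x 62 mm, top 70 mm above the table, on the plate at the station's +y, near face 82 mm from the holder axis.
- stop_post (a point): Top centre of the square stop post (8 x 12 mm), 62 mm above the table, at station x = -16, y = +42 mm. It stops a jar turned anticlockwise (seen from above), tile against post, just when the tile faces the reader (+y), and braces it from then on.
- reader_window (a point): Centre of the reader's dark window, on the block's face towards the jar, 80 mm from the holder axis in the station's +y direction and 51 mm above the table.
- jar: Closed white paint jar, 0.3 to 0.6 kg, loose in the ring (3 mm play). Origin: centre of its underside (10 mm above the table), z up. Body 66 mm across, 56 mm high; shoulder up to 62, neck 36 mm across up to 80 mm. Raised swatch tile at its own +x. Starts 0.4 to 1.1 rad clockwise (from above) of facing the reader; turns far more easily than its cap does.
- jar_mark (a point): Centre of the outer face of the jar's raised swatch tile (22 mm wide, 22 mm high), 42 mm from the jar's axis along its +x, 41 mm above its underside.
- cap: The jar's black ribbed screw cap: 58 mm across, 26 mm high, 45 g. Origin: centre of its lower edge, z up; at the start 64 mm above the jar's underside (74 above the table), x axis in line with the jar's. Tight lug thread, 0.3 to 0.6 N m: relative to the jar it comes free after 0.95 rad anticlockwise, lifts off anywhere from 0.95 to 1.75 rad (aim for 1.35), and catches again beyond.
- cap_top (a point): Centre of the cap's top, 26 mm above its origin. The cap rises 1 to 2 mm while unscrewing. Under it a sprung metal disc in the jar's mouth pushes up with up to 19 N; with the cap off the disc's top, the highest point of the jar, stands 90 mm above the jar's underside.
- spare_jar: Bystander: round closed jar 60 mm across, 75 mm high, without a tile. Origin under its centre.
- ink_bottle: Bystander: small closed jar 44 mm across, 62 mm high. Origin under its centre.
- pan_set: Bystander: flat black paint-pan case 150 x 85 x 14 mm. Origin under its centre.
- palette: Bystander: round white palette with a blue rim, 170 mm across, 14 mm high. Origin under its centre.
- brush: Bystander: flat brush 190 mm long lying along its x.
- eraser: Bystander: white eraser 52 x 24 x 14 mm. Origin under its centre.
- water_mug: Bystander: white mug 76 mm across, 85 mm high, handle at its +y. Origin under its centre.
Not all that is in view belongs to the job. What is shaped like the jar but yellow is not meant. Of the things that look like the cap, the smaller one is meant.

How it is judged:
By the outcome, as a careful person would: the job done as asked, in the order asked, and still so for the second after the job is handed in, while the arm keeps its last pose, push and grip.
It also fails if it takes over 51 s, if anything falls off the work surface, if the arm or the gripper's body presses on something with over 40 N, if the wrist force passes 120 N, or if a joint passes its speed limit or range.

ROBOT

A 7-joint arm with a two-finger parallel gripper is mounted at the origin on the work surface. World frame = base frame: x ahead of the robot, y to its left, z up, the work surface at z = 0. Lengths are in m, angles in rad, forces in N, time in s.
With the tool pointing down it reaches from about 0.4 to 0.85 m from the base axis. Payload 10.4 kg.
Tool frame: the origin (TCP) lies midway between the tips of the shut fingers; the grasp point (between the pads) lies ctrl.tcp_to_grasp behind it (ctrl.tcp_to_grasp is the distance from the TCP to the grasp point, in m); x points along the fingers, z is the direction in which the jaws open and shut, and the axes are right-handed (so a half turn about x gives the same grasp; the last joint's range is limited). The gripper opens to 87 mm and grips with 3 to 60 N. Pads are 19 mm wide; open, the fingers measure 117 mm over their backs; the gripper's body (75 mm by 190 mm) begins 51 mm behind the grasp point.
Start: joints at [-1.27, 0.332, -0.065, 1.46, 0.022, 1.35, -0.088], TCP at [0.199, 0.593, 0.223] pointing down, gripper open.
Joint ranges: [-2.6, 2.6], [-0.5, 2.12], [-1.47, 1.34], [0.16, 2.42], [-1.27, 4.41], [0.06, 2.06], [-2.6, 2.6]. Speed limits (rad/s): [2.22, 2.22, 2.79, 2.79, 3.14, 3.14, 3.14].

INTERFACE

Orientations are given as a rotation vector (axis times angle).
In Python, from station import monitor, optics, ctrl gives the robot as it stands.
- The arm moves only by the tool step_arm, never from a script. Its argument "moves" is a list of rows, each an object of numbers: "dx", "dy", "dz": the shift along the tool's x, y, z in cm; "roll": the turn about the tool's x in rad. In form: [{"dx": .., "dy": .., "dz": .., "roll": ..}, ...]. A call has 1 to 20 rows; each row is the pose to reach, as a shift and turn from the pose measured when the call began, along the tool's axes at that moment; what a row does not reach only later rows make up. A row lasts 1/10 s, in which the tool goes at most 50 mm and 8.59 degrees, less where a joint would pass 70% of its speed; a pose out of reach is approached as far as the arm can. A call with a gripper value outside its range is refused whole. "gripper" is the finger opening in cm, from 0 to 8.7, set as the call begins (left out, the last holds). The fingers move at their own pace and stop on an object; "grip_force" is the grip in N (left out, the last holds). Time passes only in rows, so rows that repeat a pose let the fingers close. It gives the time, the measured TCP pose, the force and the opening at its end, in the units of the state.
- monitor.state(): the state, without advancing time (a new reading comes with each control period).
- optics.camera(name): name is "scene" or "top"; returns (picture, depth): 400x640x3 uint8, red, green, blue; 400x640 float32, m along the optical axis (not along the pixel's ray), 0 where there is no reading.
- optics.camera_model(name): a dict with "fx", "fy", "cx", "cy" (pixels), "rvec" (rotation vector, rad) and "tvec" (3), from world to camera coordinates, as OpenCV has them. Camera axes: x right, y down, z forward; pixel columns grow to the right and rows downward; lengths in m; the calibration is good to about 2 mm. A picture is of the moment at which its call begins. camera_model takes no time and is no camera call.
- ctrl.sign_off(): hands the job in, once; it reports no verdict.
The state is a dict: "time": time; "qpos": joint angles; "qd": joint speeds; "tau": joint torques, N m; "eef_pos": TCP position; "ee_rot": TCP orientation; "contact_force": force on the tool from outside, world axes, zero at the start; "wrist_torque": the same for the moment, N m; "gripper_width": finger opening in m.
Only numpy, scipy, OpenCV 4.12 (cv2) and the standard library are available. Lean on these libraries where they do the work, as an engineer would, in place of code of your own. Each camera call takes 0.05 s, during which the arm holds its last target. There are 200 camera calls.

## Working session

There is one attempt and no reset: what is moved stays moved. The work goes in short steps, Python scripts to look and compute and a tool call to move; the robot and the scene stay as the last step left them, time stands still between calls to the robot, and variables do not carry over. Pictures are saved under pics/ and viewed, about 8 in all and at most 12, crops included, and the job is handed in when it is done.

Besides the shell and the picture viewer there is one more tool, called after "Request:" as name(argument=value, ...) on one line, values as JSON. step_arm: Moves the arm, as the interface text tells. Its arguments: {"type":"object","properties":{"moves":{"type":"array"},"gripper":{"type":"number"},"grip_force":{"type":"number"}},"required":["moves"]}

```bash
mkdir -p pics
cat > h.py <<'E'
import numpy as np, cv2
from station import monitor, optics, ctrl
def cam(n):
    p,d=optics.camera(n); m=optics.camera_model(n); return p,d,m
def world(d,m):
    R,_=cv2.Rodrigues(np.array(m['rvec'],float)); t=np.array(m['tvec'],float)
    v,u=np.mgrid[:d.shape[0],:d.shape[1]]
    P=np.stack([(u-m['cx'])/m['fx']*d,(v-m['cy'])/m['fy']*d,d],-1)
    return (P-t)@R
E
python3 - <<'E'
from h import *
for n in("scene","top"):
    p,d,m=cam(n); cv2.imwrite(f"pics/{n}0.png",p[:,:,::-1]); np.savez(f"{n}0.npz",p=p,w=world(d,m),d=d)
    print(n,m)
print(monitor.state(),ctrl.tcp_to_grasp)
E
```

```text
scene {'fx': 389.59188392352826, 'fy': 389.59188392352826, 'cx': 322.4790383368372, 'cy': 202.38711018295882, 'rvec': array([ 1.96984743,  1.02376911, -0.53059363]), 'tvec': array([-0.30172656, -0.16481139,  1.50567921])}
top {'fx': 512.0625941824195, 'fy': 512.0625941824195, 'cx': 313.71767699911953, 'cy': 198.60298497146064, 'rvec': array([ 2.1228393 , -2.12740007,  0.1830682 ]), 'tvec': array([0.01053977, 0.53406222, 1.29391403])}
{'time': 0.1, 'qpos': array([-1.2695785 ,  0.33280105, -0.06472217,  1.4608013 ,  0.02161796,
        1.34988701, -0.08851665]), 'qd': array([-0.00044469, -0.00341313,  0.00123776, -0.00205819, -0.00036708,
        0.00099302, -0.00099692]), 'tau': array([ 7.10173499e-04, -6.24542141e+01,  2.43505987e-02, -3.90723324e+01,
       -6.13645837e-02,  3.65384656e-02,  2.67830728e-05]), 'eef_pos': array([0.19876153, 0.59221849, 0.22186507]), 'ee_rot': array([-0.96820582,  1.34611985,  0.96696235]), 'contact_force': array([-0.22096692,  1.05978232,  0.08296504]), 'wrist_torque': array([-0.00433169,  0.03304032,  0.00515022]), 'gripper_width': 0.0870745456348886} 0.0187
```

View pics/top0.png

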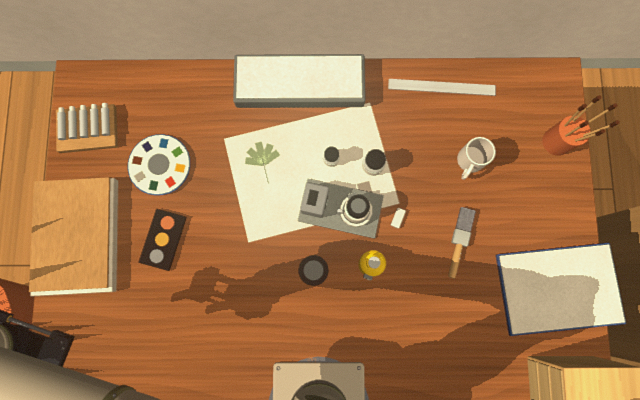

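View pics/scene0.png

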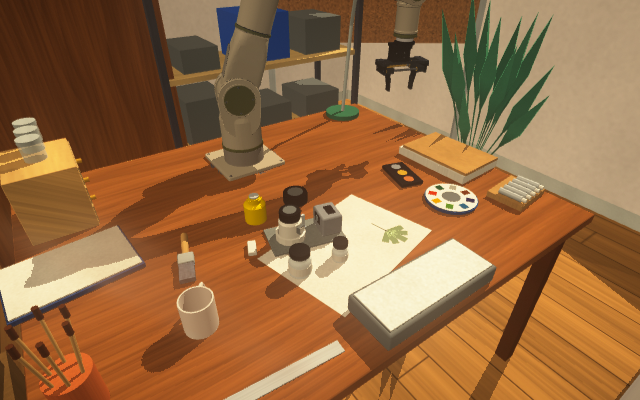

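The top view shows the station plate around (340,208), with the closed jar at (357,208) and the reader block at (315,197). The spare jar is at (375,160), the ink bottle at (331,156), the eraser at (398,218) and the yellow decoy at (373,263). The loose larger cap is at (313,270). Next I'll measure the station.

Run:
```python
from h import *
z=np.load("top0.npz"); p,w=z['p'],z['w']
def fit(lo,hi,box,name):
    u0,u1,v0,v1=box; m=np.zeros(p.shape[:2],bool); m[v0:v1,u0:u1]=1
    m&=(w[...,2]>lo)&(w[...,2]<hi); q=w[m]
    r=cv2.minAreaRect((q[:,:2]*1000).astype(np.float32)); (cx,cy),rad=cv2.minEnclosingCircle((q[:,:2]*1000).astype(np.float32))
    print(name,len(q),"med z",np.median(q[:,2]),"mean",q.mean(0),"rect",r,"circ",cx,cy,rad)
fit(.09,.115,(330,390,180,240),"cap")
fit(.06,.08,(295,335,170,220),"reader")
fit(.004,.014,(295,390,170,245),"plate")
fit(.02,.034,(330,390,180,240),"ring")
fit(.036,.06,(330,390,180,240),"body/tile/post mid")
fit(.05,.12,(360,390,145,178),"spare")
fit(.04,.12,(320,345,140,170),"ink")
fit(.02,.12,(295,332,250,290),"bigcap")
fit(.02,.12,(355,390,245,285),"yellow")
fit(.007,.03,(388,410,205,232),"eraser")
c=cv2.resize(p[165:250,285:410],None,fx=6,fy=6,interpolation=cv2.INTER_CUBIC); cv2.imwrite("pics/c0.png",c[:,:,::-1])
z=np.load("scene0.npz"); p=z['p']
c=cv2.resize(p[180:280,230:355],None,fx=6,fy=6,interpolation=cv2.INTER_CUBIC); cv2.imwrite("pics/c1.png",c[:,:,::-1])
```

```text
cap 428 med z 0.10075743688815833 mean [ 0.50605957 -0.10107212  0.10054013] rect ((506.9771423339844, -100.86276245117188), (56.91548156738281, 57.20297622680664), 41.03473663330078) circ 507.0356750488281 -101.22185516357422 29.407817840576172
reader 714 med z 0.06946311205994296 mean [0.531374   0.0083247  0.06927566] rect ((532.1866455078125, 8.119129180908203), (63.788818359375, 77.71746826171875), 77.96571350097656) circ 532.5389404296875 8.327163696289062 46.61175537109375
plate 2018 med z 0.00745596590158212 mean [ 0.51468393 -0.07206573  0.00770988] rect ((519.9515380859375, -67.18328857421875), (256.0907897949219, 202.5736083984375), 89.90673065185547) circ 524.0089111328125 -62.55802536010742 153.75791931152344
ring 177 med z 0.027235729518960583 mean [ 0.49270643 -0.09757622  0.02699085] rect ((506.07391357421875, -100.71621704101562), (83.14215087890625, 81.64611053466797), 64.27842712402344) circ 508.3963623046875 -97.38078308105469 46.40458679199219
body/tile/post mid 52 med z 0.052933229121357735 mean [ 0.49678684 -0.08144869  0.0518359 ] rect ((507.0353088378906, -97
[... 649 characters left out ...]
91665922 mean [0.34942772 0.01210541 0.03443327] rect ((349.64501953125, 11.758407592773438), (76.8858871459961, 76.782958984375), 44.83686828613281) circ 349.7590026855469 11.959515571594238 39.349674224853516
yellow 585 med z 0.06154717311673316 mean [ 0.36341029 -0.13652596  0.06634714] rect ((363.7467956542969, -140.53302001953125), (70.24412536621094, 65.6873550415039), 16.919673919677734) circ 362.388427734375 -136.98818969726562 38.00680923461914
eraser 175 med z 0.013716189633885012 mean [ 0.48844026 -0.21419664  0.01339444] rect ((481.4555358886719, -216.7255859375), (63.08500289916992, 48.7801399230957), 23.35081672668457) circ 482.80029296875 -218.89686584472656 32.354793548583984
```

View pics/c0.png

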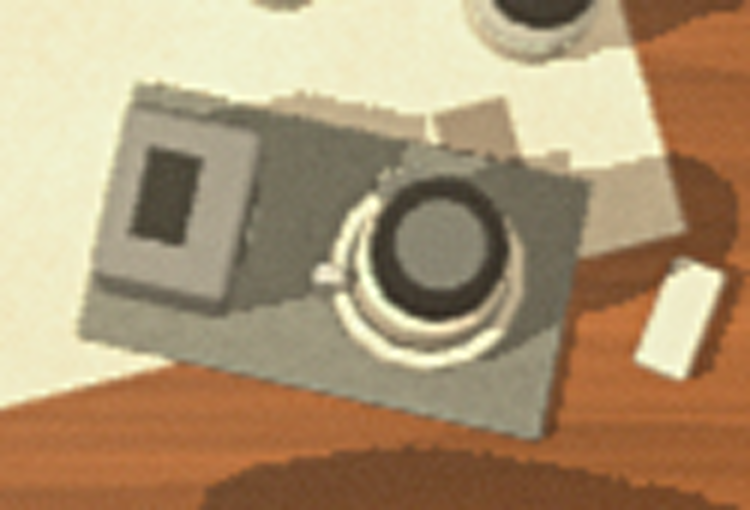

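View pics/c1.png

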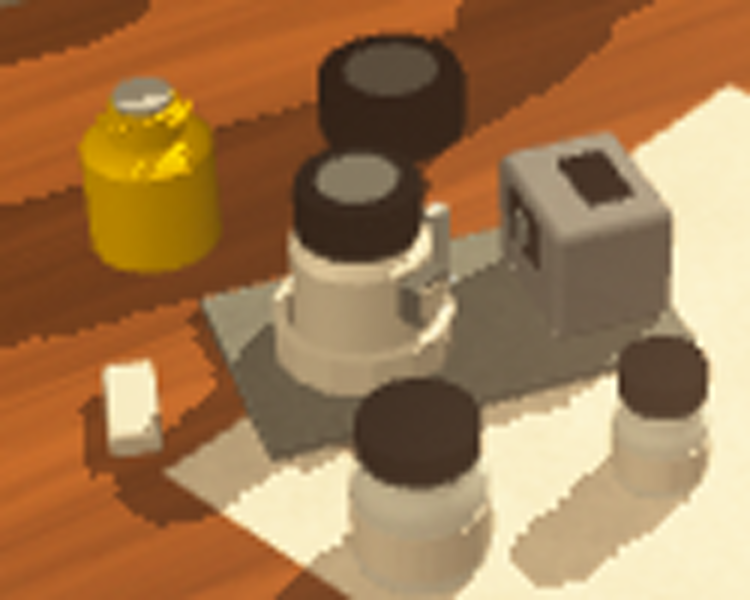

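Close-up: the post shows at c0 (325,272). In c1 the grey tile faces about (425,285), roughly towards the spare and ink jars, and is well clockwise of the reader. Now I'll get the tile heading from depth.

Run:
```python
from h import *
from scipy.spatial.transform import Rotation as Ro
c=np.array([.5072,-.1015])
for n in("scene","top"):
    z=np.load(n+"0.npz"); w,p=z['w'],z['p']
    x=w[...,0]-c[0];y=w[...,1]-c[1];r=np.hypot(x,y);a=np.degrees(np.arctan2(y,x))
    m=(r>.0365)&(r<.05)&(w[...,2]>.032)&(w[...,2]<.068)
    o=np.argsort(a[m]); print(n,m.sum())
    v,u=np.nonzero(m)
    for i in o: print(u[i],v[i],round(a[m][i]),round(r[m][i]*1e3),round(w[m][i][2]*1e3),p[m][i])
    # jar body centre
s=monitor.state(); R=Ro.from_rotvec(s['ee_rot']).as_matrix(); print(R.round(3))
```

```text
scene 85
297 233 0 37 44 [112  97  75]
297 228 1 37 61 [94 81 64]
298 229 2 41 60 [94 81 64]
298 233 2 40 45 [100  85  66]
298 232 2 40 49 [94 81 63]
298 231 2 40 52 [95 81 63]
298 228 3 40 62 [104  92  72]
298 230 3 39 55 [94 80 63]
299 233 4 43 47 [97 84 65]
299 229 4 43 61 [95 82 63]
299 234 4 42 42 [113  98  76]
299 230 4 43 57 [96 82 65]
299 231 5 42 52 [96 83 65]
299 228 5 42 63 [137 125  99]
299 232 5 41 48 [97 84 65]
298 227 6 37 63 [140 128 102]
300 233 7 44 46 [117 100  76]
300 232 8 43 49 [141 120  91]
300 229 9 43 58 [142 122  92]
300 230 9 42 55 [142 120  91]
299 227 9 39 63 [139 125 101]
300 228 9 43 62 [172 150 115]
300 231 10 42 50 [142 122  93]
301 232 12 44 47 [155 132 100]
301 231 14 42 49 [156 132 100]
301 229 15 42 55 [146 123  92]
301 230 16 41 51 [155 133 100]
300 227 16 38 60 [146 131 104]
300 226 16 38 63 [140 125 101]
301 227 17 41 61 [108  92  70]
301 228 17 41 57 [183 159 120]
301 226 19 40 63 [137 124 100]
302 235 20 42 32 [247 240 210]
302 230 20 42 50 [156 133 101]
302 231 20 42 46 [157 135 102]
302 229 20 42 53 [154 133  97]
302 228 20 42 56 [153 132  
[... 2342 characters left out ...]
209 94 48 66 [208 206 183]
341 209 95 41 64 [204 196 163]
339 209 95 46 67 [227 217 189]
340 210 97 43 59 [227 218 187]
338 210 97 49 63 [233 221 192]
339 210 97 46 62 [235 227 198]
341 210 98 41 61 [225 214 181]
338 211 99 49 59 [233 225 199]
340 211 101 44 60 [233 226 191]
339 211 101 47 64 [234 225 198]
338 212 101 49 51 [149 144 124]
338 213 101 48 36 [129 122 102]
339 213 102 46 35 [124 116  96]
341 211 102 42 66 [225 215 183]
339 212 103 47 58 [141 134 115]
340 213 103 43 38 [129 122 101]
340 212 104 44 58 [157 148 124]
343 218 124 41 35 [245 242 203]
347 222 145 41 34 [243 240 201]
356 224 180 39 34 [244 243 200]
[[-0.    -0.948  0.318]
 [-0.001  0.318  0.948]
 [-1.    -0.    -0.001]]
```

Request:
step_arm(moves=[{"dy": -4.1,"dz": -2.5,"roll": 0.14},{"dy": -8.2,"dz": -4.9,"roll": 0.28},{"dy": -12.4,"dz": -7.4,"roll": 0.42},{"dy": -16.5,"dz": -9.9,"roll": 0.56},{"dy": -20.7,"dz": -12.3,"roll": 0.7},{"dy": -24.8,"dz": -14.8,"roll": 0.84},{"dy": -29,"dz": -17.2,"roll": 0.98},{"dy": -33.1,"dz": -19.7,"roll": 1.12},{"dy": -34.9,"dz": -23.3,"roll": 1.26},{"dy": -36.7,"dz": -26.9,"roll": 1.4},{"dy": -38.5,"dz": -30.6,"roll": 1.54},{"dy": -40.3,"dz": -34.2,"roll": 1.68},{"dy": -42.2,"dz": -37.8,"roll": 1.82},{"dy": -44,"dz": -41.4,"roll": 1.96},{"dy": -45.8,"dz": -45,"roll": 2.1},{"dy": -47.6,"dz": -48.7,"roll": 2.24},{"dy": -49.4,"dz": -52.3,"roll": 2.38},{"dy": -51.2,"dz": -55.9,"roll": 2.5},{"dy": -51.2,"dz": -55.9,"roll": 2.62},{"dy": -51.2,"dz": -55.9,"roll": 2.62}], gripper=8.7)

```text
schema error: expected keys dx, dy, dz, roll
```

```bash
cat >> h.py <<'E'
from scipy.spatial.transform import Rotation as Ro
def st():
    s=monitor.state(); R=Ro.from_rotvec(s['ee_rot']).as_matrix()
    print("t",round(s['time'],2),"pos",(s['eef_pos']*1e3).round(1),"jaw deg",np.degrees(np.arctan2(R[1,2],R[0,2])).round(2),"tilt",R[:,0].round(3),"w",round(s['gripper_width']*1e3,1),"F",s['contact_force'].round(1),"M",s['wrist_torque'].round(2),"q",s['qpos'].round(2))
    return s,R
def to(x,y,z): # mm world -> tool shift cm
    s,R=st(); d=R.T@(np.array([x,y,z])/1e3-s['eef_pos'])*100; print("shift cm",d.round(2))
E
python3 - <<'E'
from h import *
to(507,-101.3,75)
p,d,m=cam("top"); w=world(d,m)
k=np.zeros(d.shape,bool);k[170:250,290:400]=1
k&=(w[...,2]>.095)&(w[...,2]<.107)&(np.hypot(w[...,0]-.507,w[...,1]+.1013)<.035)
print(k.sum(),w[k].mean(0))
E
```

```text
t 0.1 pos [198.8 592.2 221.9] jaw deg 71.45 tilt [-0.    -0.001 -1.   ] w 87.1 F [-0.2  1.1  0.1] M [-0.    0.03  0.01] q [-1.27  0.33 -0.06  1.46  0.02  1.35 -0.09]
shift cm [ 14.76 -51.29 -55.92]
408 [ 0.50645553 -0.10113579  0.10070359]
```

All keys are required in each row.

Request:
step_arm(moves=[{"dx": 0,"dy": -4.1,"dz": -2.5,"roll": 0.14},{"dx": 0,"dy": -8.2,"dz": -4.9,"roll": 0.28},{"dx": 0,"dy": -12.4,"dz": -7.4,"roll": 0.42},{"dx": 0,"dy": -16.5,"dz": -9.9,"roll": 0.56},{"dx": 0,"dy": -20.7,"dz": -12.3,"roll": 0.7},{"dx": 0,"dy": -24.8,"dz": -14.8,"roll": 0.84},{"dx": 0,"dy": -29,"dz": -17.2,"roll": 0.98},{"dx": 0,"dy": -33.1,"dz": -19.7,"roll": 1.12},{"dx": 0,"dy": -34.9,"dz": -23.3,"roll": 1.26},{"dx": 0,"dy": -36.7,"dz": -26.9,"roll": 1.4},{"dx": 0,"dy": -38.5,"dz": -30.6,"roll": 1.54},{"dx": 0,"dy": -40.3,"dz": -34.2,"roll": 1.68},{"dx": 0,"dy": -42.2,"dz": -37.8,"roll": 1.82},{"dx": 0,"dy": -44,"dz": -41.4,"roll": 1.96},{"dx": 0,"dy": -45.8,"dz": -45,"roll": 2.1},{"dx": 0,"dy": -47.6,"dz": -48.7,"roll": 2.24},{"dx": 0,"dy": -49.4,"dz": -52.3,"roll": 2.38},{"dx": 0,"dy": -51.2,"dz": -55.9,"roll": 2.5},{"dx": 0,"dy": -51.2,"dz": -55.9,"roll": 2.62},{"dx": 0,"dy": -51.2,"dz": -55.9,"roll": 2.62}], gripper=8.7)

```text
time: 2.15
eef_pos: [0.5061, -0.1016, 0.2224]
ee_rot: [1.064, 1.294, -1.067]
contact_force: [-0.2, 0.6, 0.5]
gripper_width: 0.0869
```

Run:
```python
from h import *
to(507,-101.3,75)
p,d,m=cam("scene"); cv2.imwrite("pics/s1.png",p[:,:,::-1])
```

```text
t 2.15 pos [ 506.1 -101.6  222.4] jaw deg -78.91 tilt [-0.001 -0.001 -1.   ] w 86.9 F [-0.2  0.6  0.5] M [-0.02  0.11  0.01] q [-0.54  0.09  0.69  1.78 -0.06  1.3  -1.21]
shift cm [14.74  0.11 -0.03]
```

View pics/s1.png

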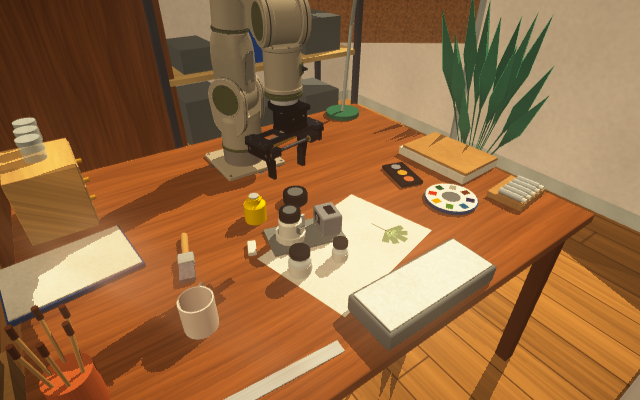

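The gripper hangs above the jar at (290,225) and the surroundings are undisturbed. Descending now.

Request:
step_arm(moves=[{"dx": 3,"dy": 0.1,"dz": 0,"roll": 0},{"dx": 6,"dy": 0.1,"dz": 0,"roll": 0},{"dx": 9,"dy": 0.1,"dz": 0,"roll": 0},{"dx": 11,"dy": 0.1,"dz": 0,"roll": 0},{"dx": 12.5,"dy": 0.1,"dz": 0,"roll": 0},{"dx": 13.7,"dy": 0.1,"dz": 0,"roll": 0},{"dx": 14.4,"dy": 0.1,"dz": 0,"roll": 0},{"dx": 14.7,"dy": 0.1,"dz": 0,"roll": 0},{"dx": 14.7,"dy": 0.1,"dz": 0,"roll": 0},{"dx": 14.7,"dy": 0.1,"dz": 0,"roll": 0}])

```text
time: 3.2
eef_pos: [0.5075, -0.1003, 0.0759]
ee_rot: [1.06, 1.297, -1.06]
contact_force: [0.1, 0.5, 0.2]
gripper_width: 0.0869
```

```bash
python3 -c "
from h import *
to(507,-101.3,75)"
```

```text
t 3.2 pos [ 507.5 -100.3   75.9] jaw deg -78.5 tilt [ 0.    -0.001 -1.   ] w 86.9 F [0.1 0.5 0.2] M [-0.07  0.12  0.02] q [-0.48  0.27  0.67  1.94 -0.2   1.   -1.09]
shift cm [ 0.09 -0.07  0.09]
```

Request:
step_arm(moves=[{"dx": 0.1,"dy": -0.05,"dz": 0.1,"roll": 0},{"dx": 0.1,"dy": -0.05,"dz": 0.1,"roll": 0},{"dx": 0.1,"dy": -0.05,"dz": 0.1,"roll": 0},{"dx": 0.1,"dy": -0.05,"dz": 0.1,"roll": 0},{"dx": 0.1,"dy": -0.05,"dz": 0.1,"roll": 0},{"dx": 0.1,"dy": -0.05,"dz": 0.1,"roll": 0},{"dx": 0.1,"dy": -0.05,"dz": 0.1,"roll": 0},{"dx": 0.1,"dy": -0.05,"dz": 0.1,"roll": 0},{"dx": 0.1,"dy": -0.05,"dz": 0.1,"roll": 0},{"dx": 0.1,"dy": -0.05,"dz": 0.1,"roll": 0}], gripper=5.0, grip_force=55)

```text
time: 4.2
eef_pos: [0.5072, -0.1013, 0.075]
ee_rot: [1.06, 1.297, -1.06]
contact_force: [-0.4, 1.5, 1.0]
gripper_width: 0.0576
```

```bash
python3 -c "
from h import *
to(507,-101.3,75)"
```

```text
t 4.2 pos [ 507.2 -101.3   75. ] jaw deg -78.51 tilt [ 0.    -0.001 -1.   ] w 57.6 F [-0.4  1.5  1. ] M [ 0.2   0.28 -0.02] q [-0.48  0.27  0.67  1.94 -0.2   0.99 -1.09]
shift cm [-0.   -0.02 -0.  ]
```

Request:
step_arm(moves=[{"dx": 0,"dy": 0,"dz": 0,"roll": -0.04},{"dx": 0,"dy": 0,"dz": 0,"roll": -0.1},{"dx": 0,"dy": 0,"dz": 0,"roll": -0.17},{"dx": 0,"dy": 0,"dz": 0,"roll": -0.24},{"dx": 0,"dy": 0,"dz": 0,"roll": -0.31},{"dx": 0,"dy": 0,"dz": 0,"roll": -0.38},{"dx": 0,"dy": 0,"dz": 0,"roll": -0.45},{"dx": 0,"dy": 0,"dz": 0,"roll": -0.52},{"dx": 0,"dy": 0,"dz": 0,"roll": -0.59},{"dx": 0,"dy": 0,"dz": 0,"roll": -0.66},{"dx": 0,"dy": 0,"dz": 0,"roll": -0.72},{"dx": 0,"dy": 0,"dz": 0,"roll": -0.78},{"dx": 0,"dy": 0,"dz": 0,"roll": -0.82},{"dx": 0,"dy": 0,"dz": 0,"roll": -0.85},{"dx": 0,"dy": 0,"dz": 0,"roll": -0.85}])

```text
time: 5.7
eef_pos: [0.5073, -0.1016, 0.075]
ee_rot: [0.407, 1.531, -0.408]
contact_force: [0.8, -0.7, -0.3]
gripper_width: 0.0578
```

```bash
cat >> h.py <<'E'
def tile(png=None):
    c=np.array([.5072,-.1015])
    for n in("scene","top"):
        p,d,m=cam(n); w=world(d,m)
        if png and n=="scene": cv2.imwrite(png,cv2.resize(p[170:280,220:360],None,fx=5,fy=5,interpolation=cv2.INTER_CUBIC)[:,:,::-1])
        x=w[...,0]-c[0];y=w[...,1]-c[1];r=np.hypot(x,y);a=np.degrees(np.arctan2(y,x))
        k=(r>.0365)&(r<.046)&(w[...,2]>.036)&(w[...,2]<.067)
        print(n,np.histogram(a[k],bins=range(-20,140,5)))
E
python3 -c "
from h import *
st(); tile()"
```

```text
t 5.7 pos [ 507.3 -101.6   75. ] jaw deg -29.79 tilt [ 0.    -0.001 -1.   ] w 57.8 F [ 0.8 -0.7 -0.3] M [-0.31 -0.07 -0.02] q [-0.36  0.25  0.53  1.94 -0.15  0.99 -0.28]
scene (array([ 0,  0,  0,  0,  0,  0,  0,  0,  0,  0,  0,  0,  0,  6, 10,  3,  2,
        2,  1,  0,  0,  1,  2,  5,  3,  0,  0,  0,  0,  0,  0]), array([-20, -15, -10,  -5,   0,   5,  10,  15,  20,  25,  30,  35,  40,
        45,  50,  55,  60,  65,  70,  75,  80,  85,  90,  95, 100, 105,
       110, 115, 120, 125, 130, 135]))
top (array([0, 0, 0, 0, 0, 0, 0, 0, 0, 0, 0, 0, 0, 0, 0, 0, 0, 0, 0, 0, 0, 0,
       0, 0, 0, 0, 0, 0, 0, 0, 0]), array([-20, -15, -10,  -5,   0,   5,  10,  15,  20,  25,  30,  35,  40,
        45,  50,  55,  60,  65,  70,  75,  80,  85,  90,  95, 100, 105,
       110, 115, 120, 125, 130, 135]))
```

The jar follows the cap, with the tile now at about 69°. Next is small steps to find the stop.

Request:
step_arm(moves=[{"dx": 0,"dy": 0,"dz": 0,"roll": -0.03},{"dx": 0,"dy": 0,"dz": 0,"roll": -0.06},{"dx": 0,"dy": 0,"dz": 0,"roll": -0.09},{"dx": 0,"dy": 0,"dz": 0,"roll": -0.09}])

```text
time: 6.2
eef_pos: [0.5073, -0.1015, 0.075]
ee_rot: [0.336, 1.544, -0.338]
contact_force: [-0.2, 0.4, 1.0]
gripper_width: 0.0575
```

```bash
python3 -c "
from h import *
st()"
```

```text
t 6.2 pos [ 507.3 -101.5   75. ] jaw deg -24.62 tilt [ 0.    -0.001 -1.   ] w 57.5 F [-0.2  0.4  1. ] M [-0.18 -0.1  -0.  ] q [-0.35  0.25  0.52  1.94 -0.15  0.99 -0.19]
```

Request:
step_arm(moves=[{"dx": 0,"dy": 0,"dz": 0,"roll": -0.03},{"dx": 0,"dy": 0,"dz": 0,"roll": -0.06},{"dx": 0,"dy": 0,"dz": 0,"roll": -0.06}])

```text
time: 6.5
eef_pos: [0.5072, -0.1014, 0.0749]
ee_rot: [0.289, 1.551, -0.29]
contact_force: [0.7, 0.8, 1.0]
gripper_width: 0.0573
```

```bash
python3 -c "
from h import *
st()"
```

```text
t 6.5 pos [ 507.2 -101.4   74.9] jaw deg -21.13 tilt [ 0.    -0.001 -1.   ] w 57.3 F [0.7 0.8 1. ] M [-0.2  -0.04  0.09] q [-0.34  0.25  0.51  1.94 -0.14  0.99 -0.14]
```

Request:
step_arm(moves=[{"dx": 0,"dy": 0,"dz": 0,"roll": -0.03},{"dx": 0,"dy": 0,"dz": 0,"roll": -0.06},{"dx": 0,"dy": 0,"dz": 0,"roll": -0.06}])

```text
time: 6.8
eef_pos: [0.5076, -0.1013, 0.075]
ee_rot: [0.241, 1.556, -0.241]
contact_force: [2.1, -0.3, -1.6]
gripper_width: 0.0575
```

```bash
python3 -c "
from h import *
st()"
```

```text
t 6.8 pos [ 507.6 -101.3   75. ] jaw deg -17.6 tilt [ 0.001 -0.001 -1.   ] w 57.5 F [ 2.1 -0.3 -1.6] M [-0.22 -0.61 -0.08] q [-0.34  0.25  0.5   1.94 -0.14  0.99 -0.08]
```

Request:
step_arm(moves=[{"dx": 0,"dy": 0,"dz": 0,"roll": -0.03},{"dx": 0,"dy": 0,"dz": 0,"roll": -0.06},{"dx": 0,"dy": 0,"dz": 0,"roll": -0.06}])

```text
time: 7.1
eef_pos: [0.5085, -0.1011, 0.0751]
ee_rot: [0.193, 1.559, -0.194]
contact_force: [5.1, -0.1, -3.3]
gripper_width: 0.0574
```

```bash
python3 -c "
from h import *
st();tile('pics/s2.png')"
```

```text
t 7.1 pos [ 508.5 -101.1   75.1] jaw deg -14.11 tilt [ 0.003 -0.001 -1.   ] w 57.4 F [ 5.1 -0.1 -3.3] M [-0.12 -1.2  -0.14] q [-0.33  0.25  0.49  1.93 -0.14  0.99 -0.02]
scene (array([ 1,  4,  3,  1,  0,  0,  0,  0,  0,  0,  0,  0,  0,  0,  0,  1, 15,
        3,  0,  2,  1,  1,  2,  3,  1,  0,  0,  0,  0,  0,  0]), array([-20, -15, -10,  -5,   0,   5,  10,  15,  20,  25,  30,  35,  40,
        45,  50,  55,  60,  65,  70,  75,  80,  85,  90,  95, 100, 105,
       110, 115, 120, 125, 130, 135]))
top (array([0, 0, 0, 0, 0, 0, 0, 0, 0, 0, 0, 0, 0, 0, 0, 0, 0, 0, 0, 0, 0, 0,
       0, 0, 0, 0, 0, 0, 0, 0, 0]), array([-20, -15, -10,  -5,   0,   5,  10,  15,  20,  25,  30,  35,  40,
        45,  50,  55,  60,  65,  70,  75,  80,  85,  90,  95, 100, 105,
       110, 115, 120, 125, 130, 135]))
```

Request:
step_arm(moves=[{"dx": 0,"dy": 0,"dz": 0,"roll": -0.04},{"dx": 0,"dy": 0,"dz": 0,"roll": -0.08},{"dx": 0,"dy": 0,"dz": 0,"roll": -0.08}])

```text
time: 7.5
eef_pos: [0.5085, -0.1011, 0.0752]
ee_rot: [0.131, 1.564, -0.131]
contact_force: [2.7, -0.5, -0.0]
gripper_width: 0.0574
```

```bash
python3 -c "
from h import *
st();tile('pics/s3.png')"
```

```text
t 7.5 pos [ 508.5 -101.1   75.2] jaw deg -9.57 tilt [ 0.003 -0.001 -1.   ] w 57.4 F [ 2.7 -0.5 -0. ] M [-0.16 -0.5  -0.1 ] q [-0.32  0.25  0.48  1.93 -0.14  0.99  0.06]
scene (array([4, 3, 3, 2, 0, 0, 0, 0, 0, 0, 0, 0, 0, 0, 0, 2, 9, 7, 2, 0, 1, 1,
       5, 1, 1, 0, 0, 0, 0, 0, 0]), array([-20, -15, -10,  -5,   0,   5,  10,  15,  20,  25,  30,  35,  40,
        45,  50,  55,  60,  65,  70,  75,  80,  85,  90,  95, 100, 105,
       110, 115, 120, 125, 130, 135]))
top (array([0, 0, 0, 0, 0, 0, 0, 0, 0, 0, 0, 0, 0, 0, 0, 0, 0, 0, 0, 0, 0, 0,
       0, 0, 0, 0, 0, 0, 0, 0, 0]), array([-20, -15, -10,  -5,   0,   5,  10,  15,  20,  25,  30,  35,  40,
        45,  50,  55,  60,  65,  70,  75,  80,  85,  90,  95, 100, 105,
       110, 115, 120, 125, 130, 135]))
```

View pics/s3.png

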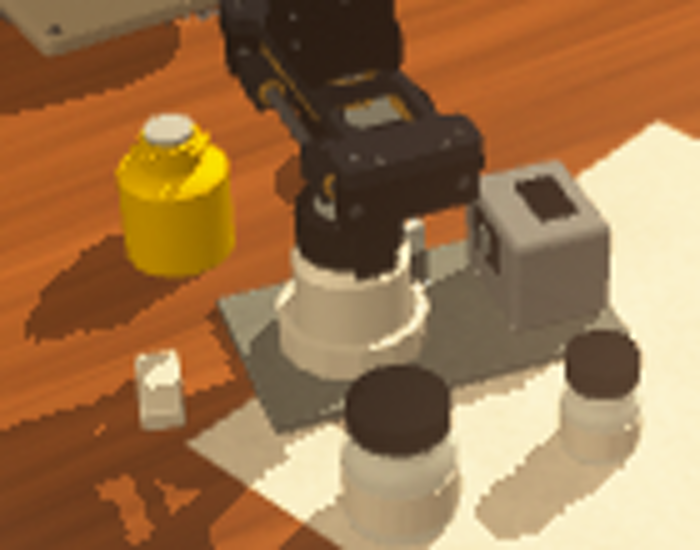

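Run:
```python
from h import *
st()
a=cv2.imread('pics/s2.png');b=cv2.imread('pics/s3.png')
p,d,m=cam("scene"); w=world(d,m)
R,_=cv2.Rodrigues(m['rvec']); print("cam",-R.T@m['tvec'])
c=np.array([.508,-.1015])
x=w[...,0]-c[0];y=w[...,1]-c[1];r=np.hypot(x,y);an=np.degrees(np.arctan2(y,x))
for z0 in (.030,.036,.042,.048,.054,.060,.066):
    k=(r<.05)&(r>.030)&(abs(w[...,2]-z0)<.003)&(an>20)&(an<120)
    o=np.argsort(an[k]); print(z0,[(int(an[k][i]),round(r[k][i]*1e3,1)) for i in o])
q=np.hstack([i[150:350,230:480] for i in (a,b)]); cv2.imwrite('pics/cmp.png',cv2.resize(q,None,fx=1.6,fy=1.6))
```

```text
t 7.6 pos [ 508.5 -101.1   75.2] jaw deg -9.66 tilt [ 0.003 -0.001 -1.   ] w 57.5 F [ 2.4 -0.1 -1.1] M [-0.14 -0.5  -0.04] q [-0.32  0.25  0.48  1.93 -0.14  0.99  0.06]
cam [ 1.26161578 -0.53108626  0.71522346]
0.03 [(21, np.float64(40.5)), (23, np.float64(35.9)), (26, np.float64(35.0)), (26, np.float64(37.9)), (29, np.float64(40.3)), (31, np.float64(36.3)), (32, np.float64(39.0)), (33, np.float64(32.9)), (39, np.float64(37.3)), (40, np.float64(40.2)), (43, np.float64(39.5)), (46, np.float64(36.2)), (52, np.float64(41.4)), (53, np.float64(38.5)), (55, np.float64(35.6)), (55, np.float64(38.5)), (57, np.float64(35.6)), (60, np.float64(41.3)), (64, np.float64(36.0)), (65, np.float64(38.9)), (71, np.float64(39.8)), (72, np.float64(37.0)), (77, np.float64(38.1)), (78, np.float64(35.2)), (78, np.float64(41.5)), (80, np.float64(35.7))]
0.036 [(20, np.float64(34.1)), (21, np.float64(33.7)), (31, np.float64(33.4)), (31, np.float64(33.4))]
0.042 [(21, np.float64(34.0)), (31, np.float64(33.6)), (33, np.float64(33.1)), (63, np.float64(39.0)), (65, np.float64(42.0))]
0.048 [(20, np.float64(34.6))
[... 788 characters left out ...]
np.float64(37.2)), (73, np.float64(34.9)), (77, np.float64(38.8)), (81, np.float64(36.7)), (84, np.float64(40.9)), (91, np.float64(47.5)), (91, np.float64(44.1)), (93, np.float64(48.4)), (94, np.float64(45.9)), (95, np.float64(39.0)), (96, np.float64(43.3)), (99, np.float64(41.5)), (100, np.float64(49.8)), (100, np.float64(46.1)), (104, np.float64(45.3))]
0.066 [(22, np.float64(34.2)), (26, np.float64(32.9)), (31, np.float64(31.4)), (35, np.float64(33.1)), (38, np.float64(32.6)), (51, np.float64(31.1)), (56, np.float64(33.6)), (59, np.float64(30.9)), (61, np.float64(36.4)), (67, np.float64(39.8)), (75, np.float64(32.4)), (83, np.float64(34.3)), (83, np.float64(37.4)), (89, np.float64(39.7))]
```

View pics/cmp.png

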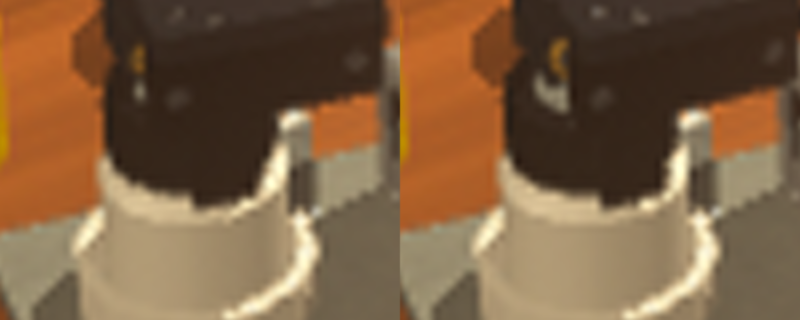

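The tile's side face stays at about 63° in both images, so its centre is at about 78–79°: it is resting on the post and the cap side is now turning. I'll continue, watching the torque.

Request:
step_arm(moves=[{"dx": 0,"dy": 0,"dz": 0,"roll": -0.05},{"dx": 0,"dy": 0,"dz": 0,"roll": -0.1},{"dx": 0,"dy": 0,"dz": 0,"roll": -0.15}])

```text
time: 7.95
eef_pos: [0.5082, -0.1013, 0.0754]
ee_rot: [0.013, 1.568, -0.014]
contact_force: [-1.0, -1.1, 3.5]
gripper_width: 0.0574
```

```bash
python3 -c "
from h import *
s,R=st();print(s['tau'][4:]);tile('pics/s4.png')"
```

```text
t 7.95 pos [ 508.2 -101.3   75.4] jaw deg -1.02 tilt [ 0.002 -0.001 -1.   ] w 57.4 F [-1.  -1.1  3.5] M [-0.19  0.24 -0.2 ] q [-0.3   0.25  0.46  1.93 -0.13  0.99  0.2 ]
[-0.12720628 -0.15314989 -0.7786902 ]
scene (array([ 1,  1,  1,  1,  0,  1,  2,  0,  0,  0,  0,  0,  0,  0,  0,  1, 15,
        2,  2,  0,  2,  0,  3,  2,  1,  0,  0,  0,  0,  0,  0]), array([-20, -15, -10,  -5,   0,   5,  10,  15,  20,  25,  30,  35,  40,
        45,  50,  55,  60,  65,  70,  75,  80,  85,  90,  95, 100, 105,
       110, 115, 120, 125, 130, 135]))
top (array([0, 0, 0, 0, 0, 0, 0, 0, 0, 0, 0, 0, 0, 0, 0, 0, 0, 0, 0, 0, 0, 0,
       0, 0, 0, 0, 0, 0, 0, 0, 0]), array([-20, -15, -10,  -5,   0,   5,  10,  15,  20,  25,  30,  35,  40,
        45,  50,  55,  60,  65,  70,  75,  80,  85,  90,  95, 100, 105,
       110, 115, 120, 125, 130, 135]))
```

Request:
step_arm(moves=[{"dx": 0,"dy": 0,"dz": 0,"roll": -0.05},{"dx": 0,"dy": 0,"dz": 0,"roll": -0.1},{"dx": 0,"dy": 0,"dz": 0,"roll": -0.15}], grip_force=60)

```text
time: 8.35
eef_pos: [0.508, -0.1014, 0.0756]
ee_rot: [-0.103, 1.566, 0.102]
contact_force: [-0.9, -1.4, 5.8]
gripper_width: 0.0574
```

```bash
python3 -c "
from h import *
s,R=st();print(s['tau'][4:]);tile('pics/s5.png')"
```

```text
t 8.35 pos [ 508.  -101.4   75.6] jaw deg 7.5 tilt [ 0.002 -0.001 -1.   ] w 57.4 F [-0.9 -1.4  5.8] M [-0.29  0.33 -0.19] q [-0.28  0.24  0.44  1.93 -0.12  0.99  0.34]
[-0.2474275  -0.31335393 -0.81136303]
scene (array([ 1,  4,  2,  3,  1,  0,  2,  1,  0,  0,  0,  0,  0,  0,  0,  1, 14,
        5,  0,  1,  2,  0,  3,  1,  0,  0,  0,  0,  0,  0,  0]), array([-20, -15, -10,  -5,   0,   5,  10,  15,  20,  25,  30,  35,  40,
        45,  50,  55,  60,  65,  70,  75,  80,  85,  90,  95, 100, 105,
       110, 115, 120, 125, 130, 135]))
top (array([0, 0, 0, 0, 0, 0, 0, 0, 0, 0, 0, 0, 0, 0, 0, 0, 0, 0, 0, 0, 0, 0,
       0, 0, 0, 0, 0, 0, 0, 0, 0]), array([-20, -15, -10,  -5,   0,   5,  10,  15,  20,  25,  30,  35,  40,
        45,  50,  55,  60,  65,  70,  75,  80,  85,  90,  95, 100, 105,
       110, 115, 120, 125, 130, 135]))
```

The cap is climbing (Fz is rising, z up 0.6 mm) and the jar stays on the post. I'll keep turning and ease upward with it.

Request:
step_arm(moves=[{"dx": -0.02,"dy": 0,"dz": 0,"roll": -0.06},{"dx": -0.04,"dy": 0,"dz": 0,"roll": -0.12},{"dx": -0.05,"dy": 0,"dz": 0,"roll": -0.18},{"dx": -0.06,"dy": 0,"dz": 0,"roll": -0.24},{"dx": -0.07,"dy": 0,"dz": 0,"roll": -0.3}])

```text
time: 8.95
eef_pos: [0.5076, -0.1019, 0.0763]
ee_rot: [-0.338, 1.543, 0.336]
contact_force: [-0.8, -2.5, 2.0]
gripper_width: 0.0571
```

```bash
python3 -c "
from h import *
s,R=st();print(s['tau'][4:])"
```

```text
t 8.95 pos [ 507.6 -101.9   76.3] jaw deg 24.63 tilt [ 0.001 -0.001 -1.   ] w 57.1 F [-0.8 -2.5  2. ] M [-0.52  0.26 -0.19] q [-0.25  0.24  0.4   1.93 -0.11  0.99  0.63]
[-0.59005855 -0.13244212 -1.01391736]
```

Request:
step_arm(moves=[{"dx": 0,"dy": 0,"dz": 0,"roll": -0.05},{"dx": 0,"dy": 0,"dz": 0,"roll": -0.1},{"dx": 0,"dy": 0,"dz": 0,"roll": -0.15},{"dx": 0,"dy": 0,"dz": 0,"roll": -0.2}])

```text
time: 9.35
eef_pos: [0.5075, -0.1025, 0.0766]
ee_rot: [-0.494, 1.513, 0.491]
contact_force: [-2.1, -2.0, 6.0]
gripper_width: 0.0573
```

```bash
python3 -c "
from h import *
s,R=st();print(s['tau'][4:])"
```

```text
t 9.35 pos [ 507.5 -102.5   76.6] jaw deg 36.02 tilt [ 0.001 -0.001 -1.   ] w 57.3 F [-2.1 -2.   6. ] M [-0.41  0.34 -0.09] q [-0.22  0.24  0.37  1.93 -0.1   0.99  0.83]
[-0.54856298 -0.22508532 -0.88621063]
```

Request:
step_arm(moves=[{"dx": 0,"dy": 0,"dz": 0,"roll": -0.05},{"dx": 0,"dy": 0,"dz": 0,"roll": -0.1},{"dx": 0,"dy": 0,"dz": 0,"roll": -0.15},{"dx": 0,"dy": 0,"dz": 0,"roll": -0.2}])

```text
time: 9.75
eef_pos: [0.5079, -0.1028, 0.0773]
ee_rot: [-0.648, 1.471, 0.645]
contact_force: [-0.6, -0.6, 8.9]
gripper_width: 0.0573
```

```bash
python3 -c "
from h import *
s,R=st();print(s['tau'][4:]);tile('pics/s6.png')"
```

```text
t 9.75 pos [ 507.9 -102.8   77.3] jaw deg 47.43 tilt [ 0.002 -0.002 -1.   ] w 57.3 F [-0.6 -0.6  8.9] M [-0.14  0.18 -0.04] q [-0.2   0.24  0.35  1.93 -0.09  0.99  1.02]
[-0.25452174 -0.15641116 -0.96785814]
scene (array([ 0,  2,  1,  2,  1,  0,  0,  0,  0,  0,  0,  0,  0,  0,  0,  2, 11,
        5,  2,  0,  1,  0,  0,  0,  0,  0,  0,  0,  0,  0,  0]), array([-20, -15, -10,  -5,   0,   5,  10,  15,  20,  25,  30,  35,  40,
        45,  50,  55,  60,  65,  70,  75,  80,  85,  90,  95, 100, 105,
       110, 115, 120, 125, 130, 135]))
top (array([0, 0, 0, 0, 0, 0, 0, 0, 0, 0, 0, 0, 0, 0, 0, 0, 0, 1, 1, 0, 0, 1,
       2, 1, 0, 0, 0, 0, 0, 0, 0]), array([-20, -15, -10,  -5,   0,   5,  10,  15,  20,  25,  30,  35,  40,
        45,  50,  55,  60,  65,  70,  75,  80,  85,  90,  95, 100, 105,
       110, 115, 120, 125, 130, 135]))
```

The torque has fallen away and only the disc's upward push (about 9 N) is left at roughly 1.16 rad. A little more turn towards 1.3, then a gentle lift.

Request:
step_arm(moves=[{"dx": 0,"dy": 0,"dz": 0,"roll": -0.05},{"dx": 0,"dy": 0,"dz": 0,"roll": -0.1},{"dx": 0,"dy": 0,"dz": 0,"roll": -0.15},{"dx": 0,"dy": 0,"dz": 0,"roll": -0.15}])

```text
time: 10.25
eef_pos: [0.5083, -0.1029, 0.078]
ee_rot: [-0.764, 1.431, 0.759]
contact_force: [0.3, -0.1, 6.6]
gripper_width: 0.0574
```

```bash
python3 -c "
from h import *
s,R=st();print(s['tau'][4:])"
```

```text
t 10.25 pos [ 508.3 -102.9   78. ] jaw deg 55.97 tilt [ 0.003 -0.001 -1.   ] w 57.4 F [ 0.3 -0.1  6.6] M [-0.    0.1   0.05] q [-0.18  0.23  0.33  1.93 -0.09  0.99  1.16]
[-2.84889893e-06 -5.79308462e-02  7.72593264e-01]
```

Request:
step_arm(moves=[{"dx": -0.1,"dy": 0,"dz": 0,"roll": 0},{"dx": -0.2,"dy": 0,"dz": 0,"roll": 0},{"dx": -0.3,"dy": 0,"dz": 0,"roll": 0},{"dx": -0.4,"dy": 0,"dz": 0,"roll": 0},{"dx": -0.4,"dy": 0,"dz": 0,"roll": 0}])

```text
time: 10.75
eef_pos: [0.5082, -0.1028, 0.082]
ee_rot: [-0.763, 1.431, 0.759]
contact_force: [0.1, 0.5, -0.7]
gripper_width: 0.0576
```

```bash
python3 -c "
from h import *
s,R=st();tile('pics/s7.png')"
```

```text
t 10.75 pos [ 508.2 -102.8   82. ] jaw deg 55.97 tilt [ 0.003 -0.001 -1.   ] w 57.6 F [ 0.1  0.5 -0.7] M [-0.04 -0.04  0.01] q [-0.18  0.23  0.33  1.92 -0.09  1.    1.16]
scene (array([ 2,  1,  3,  1,  0,  0,  1,  0,  0,  0,  0,  0,  0,  0,  0,  1, 16,
        3,  0,  1,  1,  0,  1,  0,  0,  0,  0,  0,  0,  0,  0]), array([-20, -15, -10,  -5,   0,   5,  10,  15,  20,  25,  30,  35,  40,
        45,  50,  55,  60,  65,  70,  75,  80,  85,  90,  95, 100, 105,
       110, 115, 120, 125, 130, 135]))
top (array([0, 0, 0, 0, 0, 0, 0, 0, 0, 0, 0, 0, 0, 0, 0, 0, 0, 0, 0, 0, 0, 1,
       1, 1, 3, 0, 0, 0, 0, 0, 0]), array([-20, -15, -10,  -5,   0,   5,  10,  15,  20,  25,  30,  35,  40,
        45,  50,  55,  60,  65,  70,  75,  80,  85,  90,  95, 100, 105,
       110, 115, 120, 125, 130, 135]))
```

View pics/s7.png

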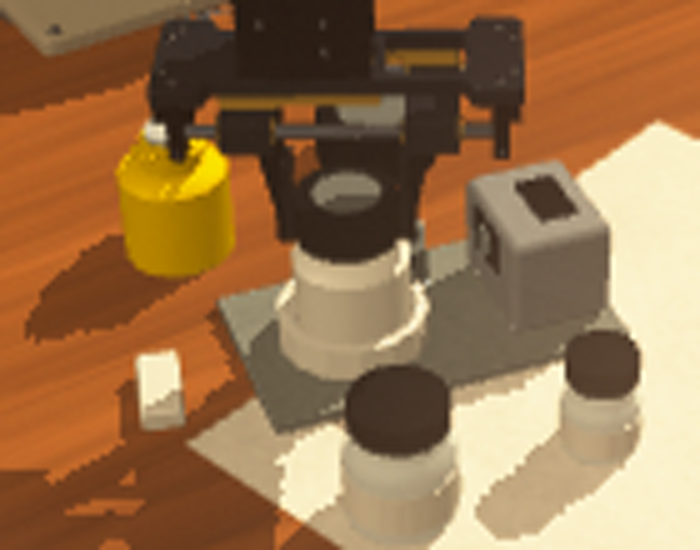

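The cap at (345,215) is coming away and the jar stays seated. There's no jar weight in the force reading. I'll lift the rest of the way.

Request:
step_arm(moves=[{"dx": -0.2,"dy": 0,"dz": 0,"roll": 0},{"dx": -0.5,"dy": 0,"dz": 0,"roll": 0},{"dx": -0.8,"dy": 0,"dz": 0,"roll": 0},{"dx": -1.1,"dy": 0,"dz": 0,"roll": 0},{"dx": -1.4,"dy": 0,"dz": 0,"roll": 0},{"dx": -1.7,"dy": 0,"dz": 0,"roll": 0},{"dx": -2.0,"dy": 0,"dz": 0,"roll": 0},{"dx": -2.3,"dy": 0,"dz": 0,"roll": 0},{"dx": -2.5,"dy": 0,"dz": 0,"roll": 0},{"dx": -2.7,"dy": 0,"dz": 0,"roll": 0},{"dx": -2.7,"dy": 0,"dz": 0,"roll": 0},{"dx": -2.7,"dy": 0,"dz": 0,"roll": 0}])

```text
time: 12.05
eef_pos: [0.5081, -0.1027, 0.1089]
ee_rot: [-0.764, 1.431, 0.759]
contact_force: [0.0, 0.4, -0.4]
gripper_width: 0.0574
```

Run:
```python
from h import *
from scipy.optimize import least_squares
s,R=st();tile('pics/s8.png')
p,d,m=cam("scene"); w=world(d,m)
def circ(lo,hi,r0):
    k=(w[...,2]>lo)&(w[...,2]<hi)&(np.hypot(w[...,0]-.508,w[...,1]+.102)<r0+.004)&(np.hypot(w[...,0]-.508,w[...,1]+.102)>r0-.004)
    q=w[k]; f=least_squares(lambda c:np.hypot(q[:,0]-c[0],q[:,1]-c[1])-r0,[.508,-.102],loss='soft_l1',f_scale=.001)
    print(lo,k.sum(),f.x.round(4),"rms",np.sqrt(2*f.cost/len(q)).round(4),"zmax",q[:,2].max())
circ(.036,.062,.033); circ(.110,.130,.029); circ(.012,.026,.042)
k=(np.hypot(w[...,0]-.508,w[...,1]+.102)<.017)&(w[...,2]>.085)&(w[...,2]<.105); print("disc z",k.sum(),np.sort(w[k][:,2])[-8:].round(4))
```

```text
t 12.05 pos [ 508.1 -102.7  108.9] jaw deg 55.97 tilt [ 0.003 -0.001 -1.   ] w 57.4 F [ 0.   0.4 -0.4] M [-0.02  0.05 -0.  ] q [-0.19  0.19  0.33  1.9  -0.07  1.06  1.15]
scene (array([ 3,  1,  2,  1,  2,  1,  0,  0,  0,  0,  0,  0,  0,  0,  0,  3,  4,
       12,  1,  0,  2,  1,  4,  2,  1,  1,  0,  0,  0,  0,  0]), array([-20, -15, -10,  -5,   0,   5,  10,  15,  20,  25,  30,  35,  40,
        45,  50,  55,  60,  65,  70,  75,  80,  85,  90,  95, 100, 105,
       110, 115, 120, 125, 130, 135]))
top (array([0, 0, 0, 0, 0, 0, 0, 0, 0, 0, 0, 0, 0, 0, 0, 0, 0, 0, 0, 2, 1, 2,
       4, 2, 4, 1, 0, 0, 0, 0, 0]), array([-20, -15, -10,  -5,   0,   5,  10,  15,  20,  25,  30,  35,  40,
        45,  50,  55,  60,  65,  70,  75,  80,  85,  90,  95, 100, 105,
       110, 115, 120, 125, 130, 135]))
0.036 182 [ 0.5093 -0.1023] rms 0.001 zmax 0.06199531028536012
0.11 125 [ 0.5101 -0.104 ] rms 0.0009 zmax 0.12979193284402699
0.012 109 [ 0.5068 -0.102 ] rms 0.001 zmax 0.025962523304579474
disc z 26 [0.0914 0.0917 0.0919 0.0921 0.0922 0.0924 0.093  0.0972]
```

View pics/s8.png

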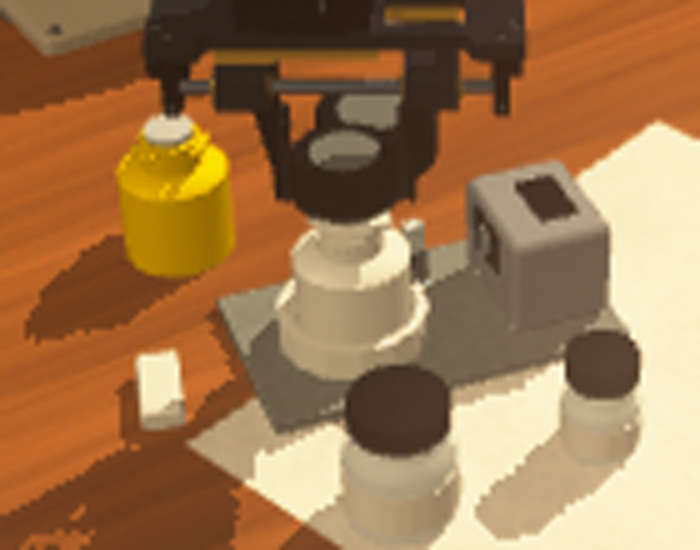

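Run:
```python
from h import *
for f in range(3):
    p,d,m=cam("scene"); w=world(d,m)
    for c in ([.5093,-.1023],[.508,-.102]):
        x=w[...,0]-c[0];y=w[...,1]-c[1];r=np.hypot(x,y);a=np.degrees(np.arctan2(y,x))
        k=(r>.0345)&(r<.0435)&(w[...,2]>.042)&(w[...,2]<.060)&(a>45)&(a<75)
        phi=a[k]+np.degrees(np.arcsin(.011/r[k])); print(k.sum(),np.median(phi).round(1),phi.std().round(1))
# reader direction in scene frame: near face of reader
k=(w[...,2]>.0665)&(w[...,2]<.074)&(abs(w[...,0]-.532)<.06)&(abs(w[...,1]-.008)<.06)
print(cv2.minAreaRect((w[k][:,:2]*1000).astype(np.float32)))
z=np.load("scene0.npz")['w']
x=z[...,0]-.507;y=z[...,1]+.1015
```

```text
15 82.7 2.8
15 80.7 2.8
16 83.0 2.3
16 81.0 2.3
15 82.1 2.0
15 80.0 2.0
((534.3714599609375, 6.96636962890625), (59.820926666259766, 82.29454040527344), 78.02642059326172)
```

```bash
python3 -c "
from h import *
st(); print(ctrl.sign_off())"
```

```text
t 12.35 pos [ 508.1 -102.7  108.8] jaw deg 55.97 tilt [ 0.003 -0.001 -1.   ] w 57.3 F [-0.7 -0.1  0.5] M [ 0.01  0.   -0.02] q [-0.19  0.19  0.33  1.9  -0.07  1.06  1.15]
the job is handed in; nothing more can be done
None
```

I turned the jar anticlockwise by its cap until the tile met the stop post, then kept turning until the threads let go. That took about 1.3 rad relative to the jar. I lifted the cap straight up and handed the job in at 12.4 s, still holding it above the open jar.

Last checks:
- **Cap:** its lower edge is at about 108 mm, roughly 8 mm above where the disc should stand. It is level to about 0.2°, and the force and torque readings are near zero.
- **Jar:** it is still seated and the tile is against the post. The other things around the station look undisturbed.

Two checks did not fully agree:
- **Tile heading:** the camera put the tile at 80–83°, while the reader is at about 78°. That is within the roughly 3° measuring error, but the jar may also have shifted 1–2 mm in its play.
- **Cap centring:** the camera fit put the cap about 2 mm off the jar's axis. The fingers spoil that fit, and the cap was lifted straight up from where it came free, so I left it.

The measured torque while unscrewing was also lower than the stated 0.3–0.6 N m. I relied instead on the cap rising, the jar staying put, and the torque dropping away at release.

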